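# Latch the unlatched service hatch of the bench analyser

### The job

One of the two service hatches on top of the low bench analyser is shut but was left unlatched: its wing still lies more or less along the frame rail nearest the robot. Turn that hatch's black wing knob clockwise (seen from above), until the pale line on it points straight across that near rail and the hidden tongue sits fully behind it, then let go. The hatch must stay shut, and leave the knob of the other hatch, which is already latched, as it is.

Things in the scene. Friction and masses are not known exactly. Their poses are not given: they have to be found in the camera images.
- loose_grip (a point): Knob of the unlatched hatch: upright black wing 54 mm long, 12 thick, its top 40 mm above the hatch panel, on a round foot 32 mm across, 4 tall. Point on its axis, 28 mm above the panel, 12 below the wing's top, 208 mm above the bench; 60 mm around the axis is clear. Turns with the knob: y along the wing, x across its thickness, z up; the pale line on top runs from the axis to the -y end and down it.
- loose_wing (a joint): Turn of that knob, rad, growing clockwise seen from above. 0: wing parallel to the near rail; 1.57: wing square to it, pale line towards the rail, tongue fully behind it; stop at 1.75. Begins at 0.1 to 0.5, light even friction (0.07 N m), stays where left. The tongue, under the panel below the pale line, reaches 42 mm from the axis. Lifting the knob raises the hinged panel (0.56 kg in all).
- latched_grip (a point): The same point on the identical knob of the hatch already latched, to be left alone. The hatches lie side by side, knobs 210 mm apart, on an off-white analyser 340 x 500 x 160 mm. Each: grey panel 127 x 137 mm in a frame 20 mm tall, rails 16 mm wide, hinged away from the robot; knob axis 38 mm from the middle of the near rail, on the robot's side.
- latched_wing (a joint): Turn of the knob already latched, rad, same meaning; begins at about 1.57 (pale line across the near rail) and must stay.

How it is judged:
By the outcome, as a careful person would: the job done as asked, in the order asked, and still so for the second after the job is handed in, with the robot touching nothing.
It also fails if it takes over 29 s, if anything falls off the work surface, if the arm or the gripper's body presses on something with over 40 N, if the wrist force passes 120 N, or if a joint passes its speed limit or range.

### The arm

A 7-joint arm with a two-finger parallel gripper is mounted at the origin on the work surface. World frame = base frame: x ahead of the robot, y to its left, z up, the work surface at z = 0. Lengths are in m, angles in rad, forces in N, time in s.
With the tool pointing down it reaches from about 0.4 to 0.85 m from the base axis. Payload 4.5 kg.
Tool frame: the origin (TCP) lies midway between the tips of the shut fingers; the grasp point (between the pads) lies 19 mm behind it; z points along the fingers, y is the line along which they close (so a half turn about z gives the same grasp; the last joint's range is limited). The gripper opens to 88 mm and grips with 3 to 60 N. Pads are 18 mm wide; open, the fingers measure 123 mm over their backs; the gripper's body (75 mm by 187 mm) begins 45 mm behind the grasp point.
Start: joints at [-1.122, 0.689, -0.195, 1.565, 0.157, 0.902, -0.215], TCP at [0.252, 0.572, 0.239] pointing down, gripper open.
Joint ranges: [-3.01, 3.01], [-0.46, 2.08], [-1.47, 1.51], [0.13, 2.56], [-1, 4.14], [0.04, 2.09], [-2.66, 2.66]. Speed limits (rad/s): [2.57, 2.57, 3.14, 3.14, 3.14, 3.14, 3.14].

### API

Orientations are given as a unit quaternion [x, y, z, w].
In Python, from plant import r gives the robot as it stands. The module is installed in compiled form; this text tells all that it offers.
- The arm moves only by the tool step_arm, never from a script. Its argument "series" is a list of rows, each a list of 7 numbers: the shift along the world's x, y, z in mm, then the turn, a rotation vector about the world's x, y, z in rad, then the closure, from 0 (fully open) to 1 (shut). A call has 1 to 20 rows; each row shifts and turns the commanded pose from where the row before left it; what a row does not reach is not made up. A row lasts 1/10 s, in which the tool goes at most 50 mm and 8.59 degrees, less where a joint would pass 70% of its speed; a pose out of reach is approached as far as the arm can. A call is refused whole if a number of a shift passes 50 or a number of a turn 0.15, either way. A call with a gripper value outside its range is refused whole. The fingers move at their own pace and stop on an object; "force" is the grip in N (left out, the last holds). Time passes only in rows, so rows that do not move let the fingers close. It gives the time, the measured TCP pose, the force, the opening and the grip force at its end, in the units of the state.
- r.get_state(): the state, without advancing time (a new reading comes with each control period).
- r.snapshot(name): name is "scene" or "top" or "wrist"; returns (picture, depth): 384x512x3 uint8, blue, green, red; 384x512 float32, m along the optical axis (not along the pixel's ray), 0 where there is no reading.
- r.get_calibration(name): a dict with "intrinsics" (3x3 intrinsics, pixels), "pose" (4x4, takes a point from camera to world coordinates). Camera axes: x right, y up, looking along -z (the intrinsics and any distortion apply to the point x, -y, -z); pixel columns grow to the right and rows downward; lengths in m; the calibration is good to about 2 mm. The wrist camera is an equidistant fisheye: a pixel r from the principal point sees the ray r / f radians off the axis. A picture is of the moment at which its call begins: read the wrist's pose just before it. get_calibration takes no time and is no camera call; for the wrist camera it gives the pose at the moment of the call.
- r.finish_job(): hands the job in; it is judged then, once.
The state is a dict: "clock": time; "q": joint angles; "qd": joint speeds; "joint_torque": joint torques, N m; "tool_pos": TCP position; "eef_rot": TCP orientation; "contact_force": force on the tool from outside, world axes, zero at the start; "moment": the same for the moment, N m; "opening": opening from 0.0 (shut) to 1.0 (fully open); "finger_force": force on a finger pad.
Only numpy, scipy, OpenCV 4.12 (cv2) and the standard library are available. Lean on these libraries where they do the work, as an engineer would, in place of code of your own. Each camera call takes 0.05 s, during which the arm holds its last target. There are 200 camera calls.

## Working session

There is one attempt and no reset: what is moved stays moved. The work goes in short steps, Python scripts to look and compute and a tool call to move; the robot and the scene stay as the last step left them, time stands still between calls to the robot, and variables do not carry over. Pictures are saved under pics/ and viewed, at most 10 in all, crops included, and the job is handed in when it is done.

Besides the shell and the picture viewer there is one more tool, called after "Request:" as name([rows], argument=value, ...), one row to a line, values as JSON. step_arm: Moves the arm, as the interface text tells. Its arguments: {"type":"object","properties":{"series":{"type":"array"},"force":{"type":"number"}},"required":["series"]}

```bash
mkdir -p pics
python3 - <<'E'
from plant import r
import cv2,numpy as np
a,d=r.snapshot("top");b,e=r.snapshot("scene")
np.savez("a.npz",a=a,d=d,b=b,e=e)
for n in("top","scene"):
    c=r.get_calibration(n);print(n,c)
cv2.imwrite("pics/top.png",a);cv2.imwrite("pics/scene.png",b)
print(r.get_state())
E
```

```text
top {'intrinsics': array([[373.05270936,   0.        , 255.50767836],
       [  0.        , 373.05270936, 185.6215745 ],
       [  0.        ,   0.        ,   1.        ]]), 'pose': array([[-0.00318744,  0.99684887, -0.07926013,  0.50722558],
       [-0.99884815, -0.00696856, -0.04747439,  0.0118248 ],
       [-0.04787712,  0.07901751,  0.99572286,  0.89010426],
       [ 0.        ,  0.        ,  0.        ,  1.        ]])}
scene {'intrinsics': array([[494.15447796,   0.        , 260.0364833 ],
       [  0.        , 494.15447796, 186.1719337 ],
       [  0.        ,   0.        ,   1.        ]]), 'pose': array([[-0.41169232, -0.56946596,  0.71148996,  1.10476387],
       [ 0.91131485, -0.26053863,  0.31878657,  0.28225224],
       [ 0.00383252,  0.77963334,  0.62622453,  0.71440588],
       [ 0.        ,  0.        ,  0.        ,  1.        ]])}
{'clock': 0.1, 'q': array([-1.12219563,  0.68987444, -0.19450783,  1.56624474,  0.15728452,
        0.90252049, -0.21510331]), 'qd': array([ 6.07221952e-04, -8.54370784e-04, -8.64557022e-04, -1.71948341e-03,
       -2.07035291e-03,  4.40785295e-05, -2.36033099e-04]), 'joint_torque': array([-3.73307092e-03, -5.28500748e+01, -1.27194878e+00, -1.53837079e+01,
       -5.26862789e-02,  2.04022683e-03,  3.14949159e-05]), 'tool_pos': array([0.25169157, 0.57145042, 0.23800469]), 'eef_rot': array([ 2.05889911e-01,  9.78574809e-01, -8.21973305e-04, -1.10198084e-04]), 'contact_force': array([-0.98530326,  0.59139767, -0.31085884]), 'moment': array([-0.05577451, -0.0449858 , -0.00245672]), 'finger_force': 0.0, 'opening': 1.0041247310423558}
```

View pics/top.png

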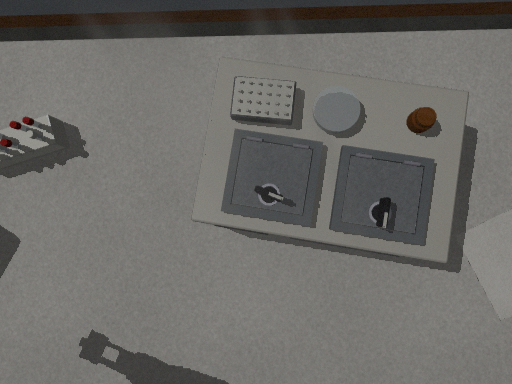

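View pics/scene.png

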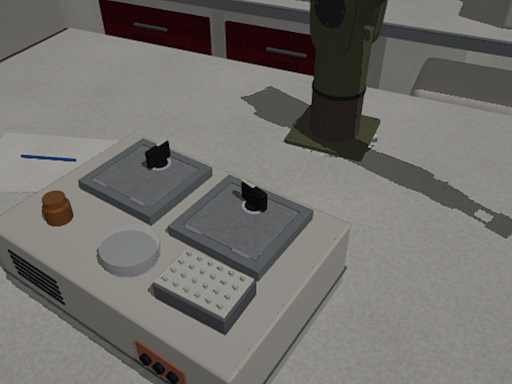

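The top view shows the unlatched knob of the left hatch at about (269,194), with its pale line pointing right and slightly down. The latched knob is at (380,211), with its line pointing down across the near rail. The scene view agrees.

```bash
cat > h.py <<'E'
import numpy as np,cv2
from plant import r
def cast(name,px,z,c=None):
    c=c or r.get_calibration(name);K=c["intrinsics"];P=c["pose"]
    px=np.atleast_2d(px).astype(float);x=(px[:,0]-K[0,2])/K[0,0];y=(px[:,1]-K[1,2])/K[1,1]
    if name=="wrist":
        rr=np.hypot(x,y)+1e-9;v=np.c_[np.sin(rr)*x/rr,-np.sin(rr)*y/rr,-np.cos(rr)]
    else: v=np.c_[x,-y,-np.ones_like(x)]
    v=v@P[:3,:3].T;return P[:3,3]+v*((z-P[2,3])/v[:,2])[:,None]
E
python3 - <<'E'
from h import *
f=np.load("a.npz");a=f["a"];d=f["d"];g=cv2.cvtColor(a,cv2.COLOR_BGR2GRAY)
K=r.get_calibration("top")
for n,(u,v) in dict(loose=(269,194),lat=(380,211)).items():
    m=np.zeros_like(g);cv2.circle(m,(u,v),24,1,-1)
    br=(g>135)&(m>0);n_,l,s,c=cv2.connectedComponentsWithStats(br.astype(np.uint8))
    print(n,[(s[i].tolist(),c[i].round(1)) for i in range(1,n_) if s[i][4]>3])
    dk=(g<30)&(m>0);n_,l,s,c=cv2.connectedComponentsWithStats(dk.astype(np.uint8))
    print(" dark",[(s[i].tolist(),c[i].round(1)) for i in range(1,n_) if s[i][4]>3])
    print(cast("top",(u,v),.184),d[v-1:v+2,u-1:u+2])
c=np.hstack([cv2.resize(a[v-50:v+50,u-50:u+50],(400,400),interpolation=cv2.INTER_CUBIC) for u,v in((269,194),(380,211))])
cv2.imwrite("pics/c.png",c)
E
```

```text
loose []
 dark []
[[0.54733252 0.01995495 0.184     ]] [[0.6694166  0.67166656 0.66722465]
 [0.6699055  0.6697694  0.6690515 ]
 [0.66966903 0.67060107 0.67171013]]
lat []
 dark [([374, 198, 17, 29, 217], array([382.1, 209.2])), ([372, 213, 4, 2, 5], array([373.2, 213.8]))]
[[ 0.5144331  -0.18629985  0.184     ]] [[0.6820904  0.6768521  0.6693279 ]
 [0.6809682  0.67204    0.6678676 ]
 [0.6786954  0.6732101  0.66638243]]
```

View pics/c.png

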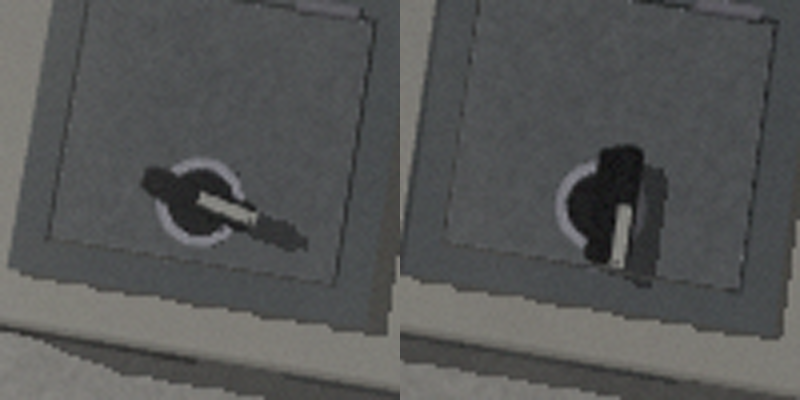

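Left crop: the ring centre is at about px (269,194.5) and the line points to (283,198). The knob spacing comes out at 209 mm against 210 expected, and the wing is at about 0.17 rad. I'm moving above it, turning to align.

Request:
step_arm([
  [21, -39, 20, 0, 0, -0.106, 0],
  [21, -39, 20, 0, 0, -0.106, 0],
  [21, -39, 20, 0, 0, -0.106, 0],
  [21, -39, 20, 0, 0, -0.106, 0],
  [21, -39, 0, 0, 0, -0.106, 0],
  [21, -39, 0, 0, 0, -0.106, 0],
  [21, -39, 0, 0, 0, -0.106, 0],
  [21, -40, 0, 0, 0, -0.106, 0],
  [21, -40, 0, 0, 0, -0.106, 0],
  [21, -40, 0, 0, 0, -0.106, 0],
  [21, -40, 0, 0, 0, -0.106, 0],
  [21, -40, 0, 0, 0, -0.106, 0],
  [21, -40, 0, 0, 0, -0.106, 0],
  [22, -40, 0, 0, 0, -0.106, 0],
  [0, 0, 0, 0, 0, 0, 0],
  [0, 0, 0, 0, 0, 0, 0],
])

```text
clock: 1.7
tool_pos: [0.5467, 0.0182, 0.3182]
eef_rot: [0.814, 0.581, -0.001, -0.0]
contact_force: [-0.1, -0.1, -0.5]
opening: 1.004
finger_force: 0.0
```

Run:
```python
from h import *
s=r.get_state();print(s["clock"],s["tool_pos"],s["eef_rot"],s["q"],s["contact_force"])
c=r.get_calibration("wrist");a,d=r.snapshot("wrist");print(c)
import pickle;pickle.dump((c,a,d),open("w1.pkl","wb"))
cv2.imwrite("pics/w1.png",a)
```

```text
1.7 [0.54665307 0.01819262 0.31818863] [ 8.13560813e-01  5.81479526e-01 -5.30815378e-04 -2.87876316e-04] [-0.25933244  0.49818705  0.22833834  1.70829965 -0.13312792  0.95148487
 -0.30994694] [-0.09339628 -0.06264366 -0.48712466]
{'intrinsics': array([[297.31863964,   0.        , 259.68880371],
       [  0.        , 297.31863964, 190.89152955],
       [  0.        ,   0.        ,   1.        ]]), 'pose': array([[ 0.94628367,  0.3056604 ,  0.10544639,  0.57325691],
       [-0.32332162,  0.89774975,  0.29917974,  0.09462029],
       [-0.00321708, -0.317202  ,  0.94835254,  0.46338531],
       [ 0.        ,  0.        ,  0.        ,  1.        ]])}
```

View pics/w1.png

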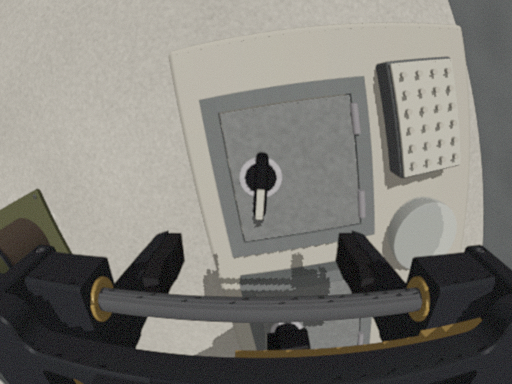

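The wrist view shows the loose knob's ring at (261,177), the wing from (262,154) to (260,220), and the near panel edge from (220,113) to (245,241).

Run:
```python
from h import *
import pickle;c,a,d=pickle.load(open("w1.pkl","rb"))
g=cv2.cvtColor(a,cv2.COLOR_BGR2GRAY)
hd=lambda v:np.arctan2(v[1],v[0])
def comp(m):
    n,l,s,_=cv2.connectedComponentsWithStats(m.astype(np.uint8));i=1+s[1:,4].argmax();print(s[i]);y,x=np.where(l==i);return np.c_[x,y]
sub=np.zeros(g.shape,bool);sub[145:230,235:290]=1
lab=a.max(2).astype(int)
pale=comp(sub&(a[:,:,2].astype(int)-a[:,:,0]>8)&(g>120)) 
dark=comp(sub&(g<40))
ring=comp(sub&(g>140)&(a[:,:,2].astype(int)-a[:,:,0]<=8))
(x,y),R=cv2.minEnclosingCircle(ring.astype(np.float32));print("ring",x,y,R,cast("wrist",(x,y),.184,c))
for n,p in(("pale",pale),("both",np.r_[pale,dark])):
    P=cast("wrist",p,.22,c)[:,:2];m=P.mean(0);u=np.linalg.svd(P-m)[2][0];t=(P-m)@u
    print(n,m,"heading",hd(u if u[1]<0 else -u),"len",np.ptp(t))
E_=cast("wrist",[(220,113),(245,241),(349,95),(361,225)],.18,c);print(E_)
print("rail",hd(E_[1]-E_[0]),hd(E_[3]-E_[2]))
s=r.get_state()
from scipy.spatial.transform import Rotation as Ro
print("tool y",hd(Ro.from_quat(s["eef_rot"]).apply([0,1,0])),s["tool_pos"])
```

```text
[255 190  10  30 222]
[246 153  30  62 754]
[239 157  16  39 242]
ring 252.5 176.0 19.05921745300293 [[0.54050624 0.02323869 0.184     ]]
pale [0.54207947 0.00607704] heading -1.9636035119060538 len 0.027656529892734635
both [0.5491882  0.02531394] heading -1.9564345398088434 len 0.060007565224889696
[[ 0.53128526  0.0911877   0.18      ]
 [ 0.50837187 -0.043532    0.18      ]
 [ 0.65468784  0.06966429  0.18      ]
 [ 0.63388316 -0.06768609  0.18      ]]
rail -1.7392661592400678 -1.7211252034934708
tool y -0.3267190969632154 [0.54626405 0.01987614 0.31822469]
```

Request:
step_arm([
  [1, -0.5, -30, 0, 0, -0.06, 0],
  [0, 0, -30, 0, 0, 0, 0],
  [0, 0, -30, 0, 0, 0, 0],
  [0, 0, -20, 0, 0, 0, 0],
  [0, 0, -10, 0, 0, 0, 0],
  [0, 0, -7, 0, 0, 0, 0],
  [0, 0, 0, 0, 0, 0, 0],
  [0, 0, 0, 0, 0, 0, 0.4],
  [0, 0, 0, 0, 0, 0, 0.8],
  [0, 0, 0, 0, 0, 0, 1],
  [0, 0, 0, 0, 0, 0, 1],
  [0, 0, 0, 0, 0, 0, 1],
  [0, 0, 0, 0, 0, 0, 1],
  [0, 0, 0, 0, 0, 0, 1],
], force=15)

```text
clock: 3.15
tool_pos: [0.5479, 0.0185, 0.1918]
eef_rot: [0.83, 0.558, 0.0, 0.0]
contact_force: [0.1, 0.4, -1.1]
opening: 0.39
finger_force: 0.0
```

Request:
step_arm([
  [0, 0, 0, 0, 0, 0, 1],
  [0, 0, 0, 0, 0, 0, 1],
  [0, 0, 0, 0, 0, 0, 1],
  [0, 0, 0, 0, 0, 0, 1],
  [0, 0, 0, 0, 0, 0, 1],
  [0, 0, 0, 0, 0, 0, 1],
])

```text
clock: 3.75
tool_pos: [0.5475, 0.0187, 0.1917]
eef_rot: [0.83, 0.558, -0.0, -0.0]
contact_force: [-1.6, 0.4, 2.1]
opening: 0.134
finger_force: 15.0
```

Opening is 11.8 mm, which matches the wing. Turning clockwise now.

Request:
step_arm([
  [0, 0, 0, 0, 0, -0.09, 1],
  [0, 0, 0, 0, 0, -0.09, 1],
  [0, 0, 0, 0, 0, -0.09, 1],
  [0, 0, 0, 0, 0, -0.09, 1],
  [0, 0, 0, 0, 0, -0.09, 1],
  [0, 0, 0, 0, 0, -0.09, 1],
  [0, 0, 0, 0, 0, -0.09, 1],
  [0, 0, 0, 0, 0, -0.09, 1],
  [0, 0, 0, 0, 0, -0.09, 1],
  [0, 0, 0, 0, 0, -0.09, 1],
  [0, 0, 0, 0, 0, -0.09, 1],
  [0, 0, 0, 0, 0, -0.09, 1],
  [0, 0, 0, 0, 0, -0.09, 1],
  [0, 0, 0, 0, 0, -0.09, 1],
  [0, 0, 0, 0, 0, -0.08, 1],
  [0, 0, 0, 0, 0, 0, 1],
  [0, 0, 0, 0, 0, 0, 1],
  [0, 0, 0, 0, 0, 0, 1],
])

```text
clock: 5.55
tool_pos: [0.5464, 0.0204, 0.1917]
eef_rot: [0.997, -0.078, -0.002, -0.001]
contact_force: [-5.3, 3.5, 4.6]
opening: 0.139
finger_force: 15.0
```

Run:
```python
from h import *
from scipy.spatial.transform import Rotation as Ro
s=r.get_state();v=Ro.from_quat(s["eef_rot"]).apply([0,1,0])
print(s["clock"],"tool y",np.arctan2(v[1],v[0]),s["tool_pos"],s["contact_force"],s["moment"],s["opening"],s["q"][6])
```

```text
5.55 tool y -1.726877832320368 [0.54643433 0.0204047  0.19168481] [-5.34427096  3.47726817  4.62809307] [ 0.76783473  1.02340107 -0.12282297] 0.1391454970385684 -1.2555833485421533
```

Request:
step_arm([
  [0, 0, 0, 0, 0, 0, 0.5],
  [0, 0, 0, 0, 0, 0, 0.2],
  [0, 0, 0, 0, 0, 0, 0.2],
  [0, 0, 0, 0, 0, 0, 0.2],
  [0, 0, 0, 0, 0, 0, 0.2],
  [0, 0, 0, 0, 0, 0, 0.2],
  [0, 0, 10, 0, 0, 0, 0.2],
  [0, 0, 20, 0, 0, 0, 0.2],
  [0, 0, 40, 0, 0, 0, 0.2],
  [0, 0, 40, 0, 0, 0, 0.2],
  [0, 0, 40, 0, 0, 0, 0.2],
  [0, 0, 0, 0, 0, 0, 0.2],
  [0, 0, 0, 0, 0, 0, 0.2],
])

```text
clock: 6.85
tool_pos: [0.5481, 0.0184, 0.3429]
eef_rot: [0.997, -0.079, 0.001, -0.0]
contact_force: [-1.4, 0.3, -0.3]
opening: 0.8
finger_force: 0.0
```

Run:
```python
from h import *
import pickle
s=r.get_state();print(s["clock"],s["tool_pos"],s["contact_force"])
c=r.get_calibration("wrist");a,d=r.snapshot("wrist")
pickle.dump((c,a,d),open("w2.pkl","wb"));cv2.imwrite("pics/w2.png",a)
```

```text
6.85 [0.54808494 0.018445   0.34285977] [-1.43956968  0.32493156 -0.25800526]
```

View pics/w2.png

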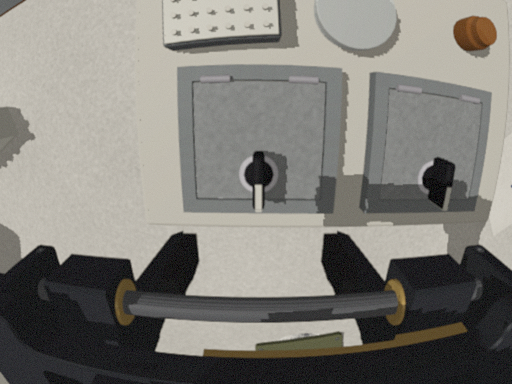

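The wing is now square to the near rail: its pale line runs from (259,182) to (258,212) and points at the rail. The panel looks flush, and the other knob at (437,180) is unchanged. I'll check the angle numerically.

Run:
```python
from h import *
import pickle;c,a,d=pickle.load(open("w2.pkl","rb"))
g=cv2.cvtColor(a,cv2.COLOR_BGR2GRAY);sub=np.zeros(g.shape,bool);sub[145:222,245:275]=1
m=sub&(a[:,:,2].astype(int)-a[:,:,0]>8)&(g>120)
m[:180]=0;m[206:]=0
k=sub&(g<40);k[208:]=0
for n,mm in(("pale",m),("dark top",k)):
    y,x=np.where(mm);P=cast("wrist",np.c_[x,y],.22,c)[:,:2];q=P.mean(0);u=np.linalg.svd(P-q)[2][0];u=u if u[0]<0 else -u
    print(n,len(x),q,np.arctan2(u[1],u[0])%(2*np.pi)-2*np.pi)
# rails: near/far panel edge, depth flatness of panel
E_=cast("wrist",[(195,200),(326,199),(192,82),(326,81)],.18,c);print(E_)
for i,j in((0,1),(2,3)):
    v=E_[j]-E_[i];print("rail",np.arctan2(v[1],v[0]),"-> ideal pale",np.arctan2(v[1],v[0])-np.pi/2,np.linalg.norm(v))
t,_=r.snapshot("top");f=np.load("a.npz")["a"]
print("latched diff",np.abs(t[195:232,365:400].astype(int)-f[195:232,365:400]).mean())
cv2.imwrite("pics/t2.png",cv2.resize(t[120:260,190:450],None,fx=3,fy=3,interpolation=2))
```

```text
pale 147 [0.53670133 0.02029192] -3.3003880688977776
dark top 601 [0.55886213 0.0158961 ] -3.282391903556702
[[ 0.52806485  0.09358518  0.18      ]
 [ 0.50633771 -0.05182297  0.18      ]
 [ 0.65526899  0.07066191  0.18      ]
 [ 0.63466374 -0.06596068  0.18      ]]
rail -1.7191206627164948 -> ideal pale -3.2899169895113913 0.14702244158802708
rail -1.7204868903082247 -> ideal pale -3.291283217103121 0.13816768621130873
latched diff 23.544658944658945
```

The pale line's heading is -3.30, against an ideal of -3.29. The hatch is shut and the gripper is clear, so I'm handing in.

```bash
python3 -c "
from plant import r
print(r.finish_job())"
```

```text
the job is handed in; nothing more can be done
None
```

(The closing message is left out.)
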